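# Cover the steel jars with their own lids

## Task

Pick the three steel lids with black knobs out from the things on the bench and put each on the jar of its own size: the small lid on the small jar, the medium on the medium, the large on the large. Set each lid down (do not drop it) knob up, flat on the rim and centred so that it covers the whole mouth; leave the petri dish and the label roll where they are.

Things in the scene. Friction and masses are not known exactly. Their poses are not given: they have to be found in the camera images.
- small_lid_center (a point): The small lid: round steel plate 60 mm across, 6 mm thick; on top an upright round black knob (18 mm across, 22 mm tall); underneath a round boss (20 mm across, 5 mm deep). 33 mm tall in all. Loose on the bench, boss down: plate from 5 to 11 mm, knob from 11 to 33 mm above the bench. Point: on the axis, 16.5 mm above the boss's underside (11.5 mm above the plate's underside); z up out of the knob.
- small_jar_mouth (a point): The small jar: an open, upright, round stainless steel jar, 48 mm across outside, 40 mm across the open mouth, 40 mm tall, fixed to the bench. The point is the centre of the mouth, level with the rim; z points up.
- medium_lid_center (a point): The medium lid: round steel plate 76 mm across, 6 mm thick; on top an upright round black knob (18 mm across, 22 mm tall); underneath a round boss (36 mm across, 5 mm deep). 33 mm tall in all. Loose on the bench, boss down: plate from 5 to 11 mm, knob from 11 to 33 mm above the bench. Point: on the axis, 16.5 mm above the boss's underside (11.5 mm above the plate's underside); z up out of the knob.
- medium_jar_mouth (a point): The medium jar: an open, upright, round stainless steel jar, 64 mm across outside, 56 mm across the open mouth, 48 mm tall, fixed to the bench. The point is the centre of the mouth, level with the rim; z points up.
- large_lid_center (a point): The large lid: round steel plate 92 mm across, 6 mm thick; on top an upright round black knob (18 mm across, 22 mm tall); underneath a round boss (52 mm across, 5 mm deep). 33 mm tall in all. Loose on the bench, boss down: plate from 5 to 11 mm, knob from 11 to 33 mm above the bench. Point: on the axis, 16.5 mm above the boss's underside (11.5 mm above the plate's underside); z up out of the knob.
- large_jar_mouth (a point): The large jar: an open, upright, round stainless steel jar, 80 mm across outside, 72 mm across the open mouth, 56 mm tall, fixed to the bench. The point is the centre of the mouth, level with the rim; z points up.
- petri_dish_center (a point): An open clear petri dish, 55 mm across, 12 mm tall, loose; not part of the job, to be left where it is. The point is its centre, 6 mm above the bench.
- label_roll_center (a point): A roll of blank white labels, 62 mm across, 36 mm tall, loose, lying flat with its hole up; not part of the job, to be left where it is. The point is its centre, 18 mm above the bench.
Mind the look-alikes: they are no part of the job. What is shaped like the part that bears medium_jar_mouth but yellow is not meant.

How it is judged:
By the outcome, as a careful person would: the job done as asked, in the order asked, and still so for the second after the job is handed in, with the robot touching nothing.
It also fails if it takes over 88 s, if anything falls off the work surface, if the arm or the gripper's body presses on something with over 40 N, if the wrist force passes 120 N, or if a joint passes its speed limit or range.

## Robot

A 7-joint arm with a two-finger parallel gripper is mounted at the origin on a cart in front of the work surface, level with it; the furniture and walls round the work are solid. World frame = base frame: x ahead of the robot, y to its left, z up, the work surface at z = 0. Lengths are in m, angles in rad, forces in N, time in s.
With the tool pointing down it reaches from about 0.35 to 0.9 m from the base axis. Payload 7.2 kg.
Tool frame: the origin (TCP) lies midway between the tips of the shut fingers; the grasp point (between the pads) lies 19 mm behind it (manip.grip_depth is the z of the grasp point in the tool frame, in m); z points along the fingers, y is the line along which they close (so a half turn about z gives the same grasp; the last joint's range is limited). The gripper opens to 85 mm and grips with 20 to 120 N. Pads are 22 mm wide; open, the fingers measure 114 mm over their backs; the gripper's body (76 mm by 85 mm) begins 54 mm behind the grasp point. The pads swing forward as they close: fully open they stand 13 mm farther back than shut.
Start: joints at [1.169, 0.411, -0.013, 1.596, 0.006, 1.134, -0.082], TCP at [0.205, -0.591, 0.231] pointing down, gripper open.
Joint ranges: [-2.95, 2.95], [-0.29, 1.99], [-1.47, 1.44], [0.14, 2.54], [-1.03, 4.17], [0.13, 1.85], [-2.86, 2.86]. Speed limits (rad/s): [2.39, 2.39, 3.01, 3.01, 3.14, 3.14, 3.14].

## Interface

Orientations are given as a unit quaternion [x, y, z, w].
In Python, from cell import manip gives the robot as it stands. Calls block until the motion is done:
- manip.reach(position, orientation): joint-space move of the TCP to a pose.
- manip.servo_line(position, frame=None, speed=0.15): straight line of the TCP; frame=None keeps the orientation; speed is the mean speed in m/s.
- manip.movej(angles): joint-space move.
- manip.release() and manip.grab(squeeze=None): open the fingers fully, or close them until they stop; squeeze is the grip in N (None keeps the last).
- manip.pause(seconds).
- manip.ik(position, orientation): joint angles nearest the present ones, or None.
- manip.read_camera(name): name is "scene" or "top" or "wrist"; returns (picture, depth): 480x640x3 uint8, blue, green, red; 480x640 float32, m along the optical axis (not along the pixel's ray), 0 where there is no reading.
- manip.calibration(name): a dict with "fx", "fy", "cx", "cy" (pixels), "eye" and "orientation" of the camera in the world. Camera axes: x right, y up, looking along -z (the intrinsics and any distortion apply to the point x, -y, -z); pixel columns grow to the right and rows downward; lengths in m; the calibration is good to about 2 mm. A picture is of the moment at which its call begins: read the wrist's pose just before it. calibration takes no time and is no camera call; for the wrist camera it gives the pose at the moment of the call.
A pose or a line that the arm cannot do raises manip.PlanningError and nothing moves.
- manip.finish_job(): hands the job in; it is judged then, once.
Readings, each from a call of its own:
- manip.read_time(): time.
- manip.read_joint_positions(): joint angles.
- manip.read_joint_velocities(): joint speeds.
- manip.read_joint_efforts(): joint torques, N m.
- manip.read_position(): TCP position.
- manip.read_orientation(): TCP orientation.
- manip.read_contact_force(): force on the tool from outside, world axes, zero at the start.
- manip.read_torque(): the same for the moment, N m.
- manip.read_gripper_width(): finger opening in m.
- manip.read_finger_force(): force on a finger pad.
Only numpy, scipy, OpenCV 4.12 (cv2) and the standard library are available. Lean on these libraries where they do the work, as an engineer would, in place of code of your own. Each camera call takes 0.05 s, during which the arm holds its last target. There are 200 camera calls.

## Working session

There is one attempt and no reset: what is moved stays moved. The work goes in short steps, each a Python script; the robot and the scene stay as the last script left them, time stands still between calls to the robot, and variables do not carry over. Pictures are saved under pics/ and viewed, at most 14 in all, crops included, and the job is handed in when it is done.

```bash
mkdir -p pics; ls; cat > h.py <<'E'
import numpy as np, cv2
from cell import manip
from scipy.spatial.transform import Rotation as R
def pt(cal,u,v,d):
    p=np.array([(u-cal['cx'])/cal['fx']*d,-(v-cal['cy'])/cal['fy']*d,-d])
    return R.from_quat(cal['orientation']).apply(p)+np.array(cal['eye'])
def ptz(cal,u,v,z):
    o=np.array(cal['eye']);r=pt(cal,u,v,1.)-o
    return o+r*(z-o[2])/r[2]
E
python3 - <<'E'
from h import *
for n in('top','scene'):
    p,d=manip.read_camera(n);c=manip.calibration(n);print(n,c)
    cv2.imwrite(f'pics/{n}.png',p);np.savez(f'{n}.npz',p=p,d=d)
print(manip.read_time(),manip.read_orientation(),manip.grip_depth)
E
```

```text
pics
top {'fx': 547.9483085551378, 'fy': 547.9483085551378, 'cx': 321.2114573756033, 'cy': 240.03947239177808, 'eye': array([0.46671932, 0.01743536, 0.9989019 ]), 'orientation': array([-0.03650653,  0.01525586,  0.71470447, -0.69830656])}
scene {'fx': 438.5461793946989, 'fy': 438.5461793946989, 'cx': 317.00706412697076, 'cy': 237.44368439204214, 'eye': array([0.07173381, 0.66246113, 0.52104595]), 'orientation': array([-0.15905169,  0.47648575,  0.81978626, -0.27498067])}
0.1 [ 9.86104272e-01  1.66125865e-01 -1.81773719e-04 -7.26984019e-04] -0.0187
```

View pics/top.png

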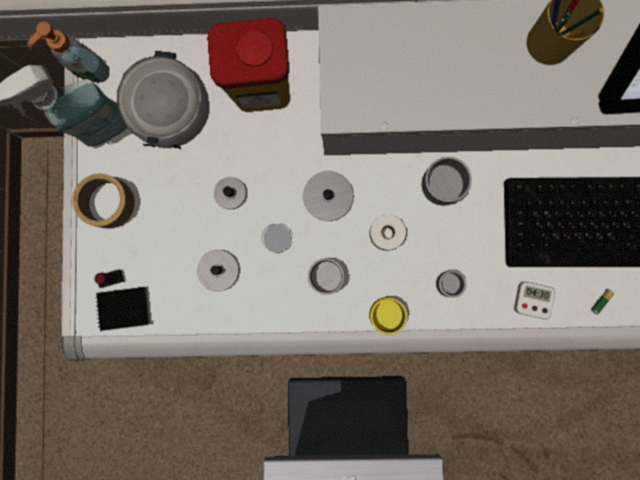

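View pics/scene.png

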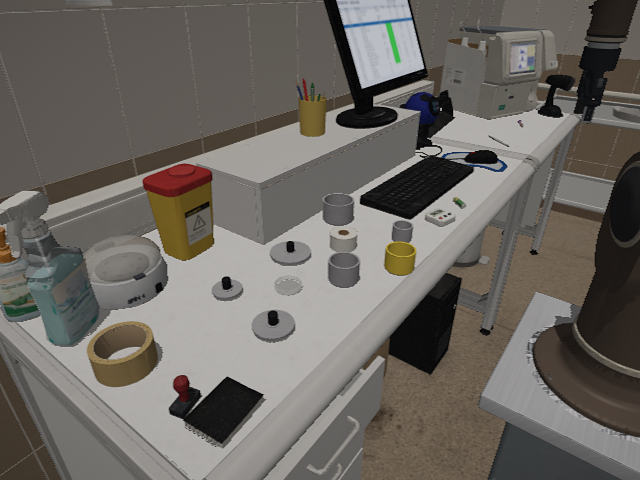

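The top view shows the small lid at (230,192), medium lid (217,270) and large lid (328,195). The jars are small (451,284), medium (328,276) and large (446,181). The yellow decoy is at (389,315), the roll at (388,232) and the petri dish at (277,237). Next I'll fit circles from the depth data and look at an enlarged crop.

```bash
python3 - <<'E'
from h import *
z=np.load('top.npz');p,d=z['p'],z['d'];c=manip.calibration('top')
v,u=np.mgrid[:480,:640]
P=np.stack([(u-c['cx'])/c['fx']*d,-(v-c['cy'])/c['fy']*d,-d],-1)
W=R.from_quat(c['orientation']).apply(P.reshape(-1,3)).reshape(480,640,3)+c['eye']
def circ(q):
    A=np.c_[2*q,np.ones(len(q))];s=np.linalg.lstsq(A,(q**2).sum(1),rcond=None)[0]
    return s[:2],np.sqrt(s[2]+s[0]**2+s[1]**2)
for n,(a,b),h,r in [('sl',(230,192),.008,.03),('ml',(217,270),.008,.038),('ll',(328,195),.008,.046),('sj',(451,284),.04,.024),('mj',(328,276),.048,.032),('lj',(446,181),.056,.04),('roll',(388,232),.036,.031),('petri',(277,237),.012,.028)]:
    g=ptz(c,a,b,h)[:2]
    near=np.linalg.norm(W[...,:2]-g,axis=-1)<r+.015
    zz=W[...,2][near&(d>0)]
    if n[1]=='l': 
        m=near&(W[...,2]>.004)&(d>0); k=near&(W[...,2]>.024)&(d>0)
    else: m=near&(W[...,2]>h-.006)&(W[...,2]<h+.008)&(d>0); k=m
    q=W[m][:,:2]; (cc,rr)=cv2.minEnclosingCircle(q.astype(np.float32))
    print(n,g.round(4),'mec',np.round(cc,4),round(rr,4),'mean',W[k].mean(0).round(4) if k.any() else 0,k.sum(),'zpct',np.percentile(zz,[1,20,50,80,99]).round(3))
x=cv2.resize(p[150:350,180:500],None,fx=2.5,fy=2.5,interpolation=cv2.INTER_CUBIC);cv2.imwrite('pics/c1.png',x)
E
```

```text
sl [0.6322 0.2119] mec [0.6296 0.2107] 0.0318 mean [0.6296 0.2118 0.0313] 82 zpct [-0.005 -0.002  0.001  0.011  0.033]
ml [0.4898 0.2371] mec [0.4916 0.2296] 0.0453 mean [0.4887 0.2346 0.0317] 84 zpct [-0.005 -0.001  0.007  0.011  0.033]
ll [0.6218 0.0322] mec [0.6201 0.0333] 0.0568 mean [0.6194 0.0324 0.0316] 80 zpct [-0.005 -0.001  0.008  0.011  0.032]
sj [ 0.4556 -0.1777] mec [ 0.4552 -0.1806] 0.0242 mean [ 0.4559 -0.1806  0.0385] 198 zpct [-0.005 -0.002  0.001  0.018  0.041]
mj [0.4741 0.0349] mec [0.4737 0.0386] 0.0319 mean [0.4734 0.0385 0.0469] 255 zpct [-0.005 -0.002  0.001  0.005  0.049]
lj [ 0.6332 -0.1728] mec [ 0.6368 -0.1774] 0.0402 mean [ 0.6367 -0.1785  0.0543] 364 zpct [-0.004 -0.001  0.003  0.033  0.057]
roll [ 0.549  -0.0721] mec [ 0.549 -0.072] 0.0312 mean [ 0.5487 -0.072   0.0351] 855 zpct [-0.005 -0.002  0.001  0.035  0.039]
petri [0.5469 0.1263] mec [0.5455 0.1285] 0.0277 mean [0.5454 0.1298 0.0102] 86 zpct [-0.005 -0.002 -0.     0.002  0.012]
```

View pics/c1.png

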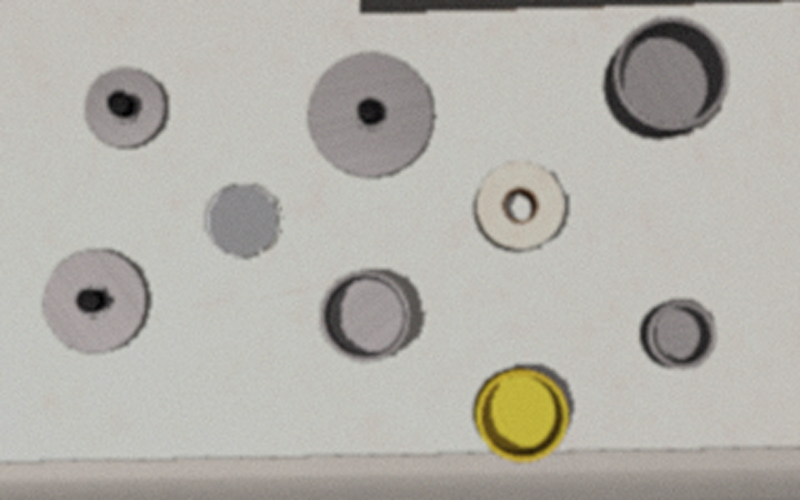

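```bash
python3 - <<'E'
from h import *
z=np.load('top.npz');d=z['d'];c=manip.calibration('top')
for u,v in [(446,100),(446,128),(446,140),(446,150),(446,156),(330,120),(330,150)]: print(u,v,pt(c,u,v,d[v,u]).round(3))
Q=[1,0,0,0]
for p in [(.63,.2115,.16),(.63,.2115,.014),(.456,-.1806,.05),(.489,.235,.014),(.474,.0385,.06),(.62,.033,.014),(.637,-.178,.065)]:
    q=manip.ik(p,Q); print(p,None if q is None else np.round(q,2))
manip.reach([.45,-.1,.3],Q); manip.reach([.6,.2115,.2],Q)
cal=manip.calibration('wrist');p,d=manip.read_camera('wrist')
cv2.imwrite('pics/w1.png',p);np.savez('w1.npz',p=p,d=d,**cal)
print(cal,manip.read_time(),manip.read_position(),manip.read_contact_force())
E
```

```text
446 100 [ 0.743 -0.157  0.157]
446 128 [ 0.699 -0.156  0.155]
446 140 [ 0.696 -0.169  0.09 ]
446 150 [ 0.696 -0.182  0.021]
446 156 [ 0.69  -0.186 -0.002]
330 120 [0.717 0.024 0.157]
330 150 [0.696 0.026 0.045]
(0.63, 0.2115, 0.16) [ 0.05  0.64 -0.69  1.53  0.44  1.13 -2.3 ]
(0.63, 0.2115, 0.014) [-0.1   0.76 -0.44  1.64  0.4   0.84 -2.28]
(0.456, -0.1806, 0.05) [ 0.46  0.44 -0.22  2.07  0.16  0.64 -1.44]
(0.489, 0.235, 0.014) [-0.12  0.63 -0.55  1.95  0.49  0.7  -2.54]
(0.474, 0.0385, 0.06) [ 0.24  0.45 -0.52  2.09  0.35  0.69 -2.08]
(0.62, 0.033, 0.014) [ 0.08  0.67 -0.3   1.76  0.27  0.74 -1.93]
(0.637, -0.178, 0.065) [ 0.33  0.65 -0.19  1.64  0.15  0.87 -1.49]
{'fx': 417.8696670527256, 'fy': 417.8696670527256, 'cx': 324.7484645005762, 'cy': 235.47860228445373, 'eye': array([0.67652846, 0.20876267, 0.34369122]), 'orientation': array([ 0.10693795, -0.10630825,  0.7000416 , -0.69800042])} 3.4917 [0.60068638 0.20947462 0.2005198 ] [ 0.75451284 -0.26845909  0.42256974]
```

View pics/w1.png

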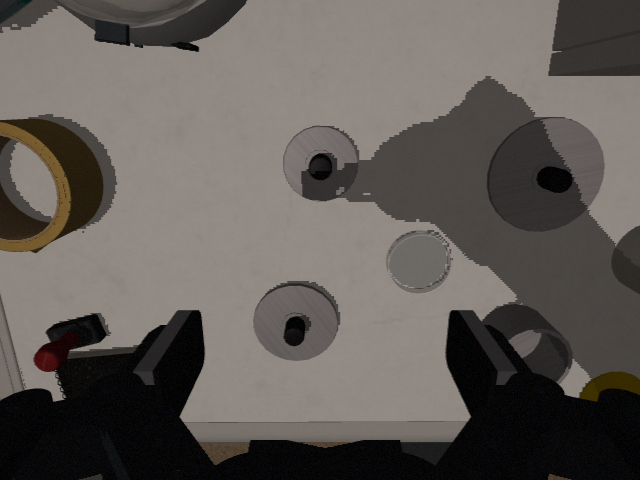

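The wrist view shows plate centres at small (321,163), medium (297,321) and large (546,174), with the petri dish at (419,261). I'll cross-check these, then do the small lid.

```bash
cat >> h.py <<'E'
def put(lid,jar,h,Q,g=.015):
    """pick lid (x,y) by the knob, set it on jar (x,y) of height h"""
    manip.reach([*lid,.12],Q); manip.servo_line([*lid,g+.012],speed=.12); manip.servo_line([*lid,g],speed=.04)
    print('down',manip.read_position().round(4),manip.read_contact_force().round(1))
    manip.grab(60); print('grip',round(manip.read_gripper_width(),4))
    e=manip.read_position()
    manip.servo_line([*lid,.15],speed=.1)
    print('lifted',round(manip.read_gripper_width(),4),manip.read_contact_force().round(1))
    manip.reach([*jar,.16],Q)
    z0=e[2]+h-.005; manip.servo_line([*jar,z0+.010],speed=.1)
    manip.pause(.3); f0=manip.read_contact_force()[2]; z=z0+.004; manip.servo_line([*jar,z],speed=.03)
    while z>z0-.004:
        z-=.001; manip.servo_line([*jar,z],speed=.02)
        f=manip.read_contact_force()[2]-f0
        if f>4: break
    print('seat z-z0',round(z-z0,4),'f',round(f,1),manip.read_position().round(4),manip.read_time())
E
python3 - <<'E'
from h import *
c=dict(np.load('w1.npz'))
for u,v in [(321,163),(297,321),(546,174)]: print(ptz(c,u,v,.011).round(4))
put([.63,.211],[.4555,-.1806],.04,[1,0,0,0])
p,d=manip.read_camera('wrist');cv2.imwrite('pics/w2.png',p)
p,d=manip.read_camera('scene');cv2.imwrite('pics/s2.png',cv2.resize(p[180:320,300:480],None,fx=4,fy=4,interpolation=cv2.INTER_CUBIC))
E
```

```text
[0.6327 0.2114 0.011 ]
[0.4929 0.2335 0.011 ]
[0.6235 0.0319 0.011 ]
down [0.6298 0.2109 0.0147] [-0.3 -0.1  0.7]
grip 0.0158
lifted 0.0154 [-0.7 -0.5 -0.8]
seat z-z0 -0.001 f 12.9 [ 0.4557 -0.1805  0.0501] 12.075
```

View pics/w2.png

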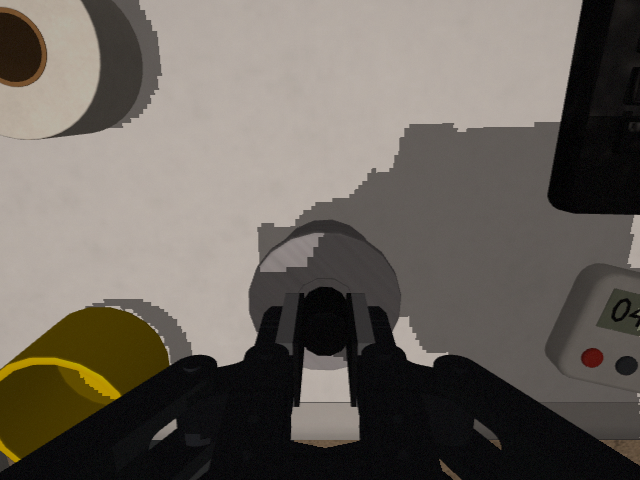

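View pics/s2.png

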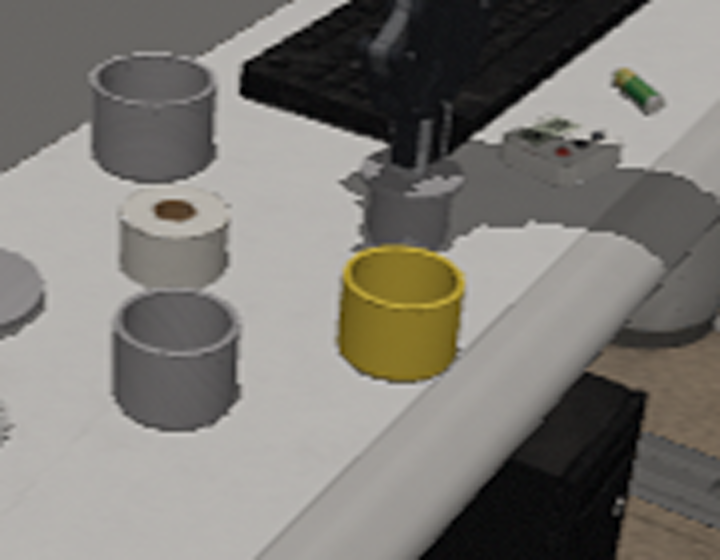

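The small lid sits flat and seated on the small jar, with its knob between the pads at (324,320). I'll release it and carry on with the medium lid.

```bash
python3 - <<'E'
from h import *
manip.release(); manip.pause(.2); manip.servo_line([.4557,-.1805,.15],speed=.12)
put([.4895,.2345],[.4737,.0385],.048,[1,0,0,0])
p,d=manip.read_camera('top');cv2.imwrite('pics/t3.png',cv2.resize(p[240:330,410:510],None,fx=5,fy=5,interpolation=cv2.INTER_CUBIC))
p,d=manip.read_camera('scene');cv2.imwrite('pics/s3.png',cv2.resize(p[180:320,260:440],None,fx=4,fy=4,interpolation=cv2.INTER_CUBIC))
E
```

```text
down [0.4893 0.2344 0.0148] [-0.9  1.  -0.3]
grip 0.0156
lifted 0.015 [-0.6 -1.9 -0.8]
seat z-z0 -0.001 f 14.3 [0.4739 0.0385 0.0582] 22.875
```

View pics/t3.png

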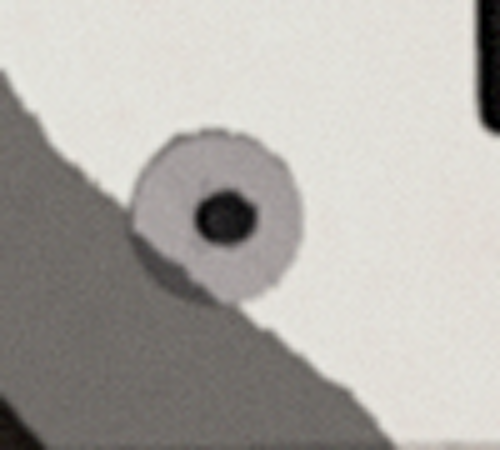

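View pics/s3.png

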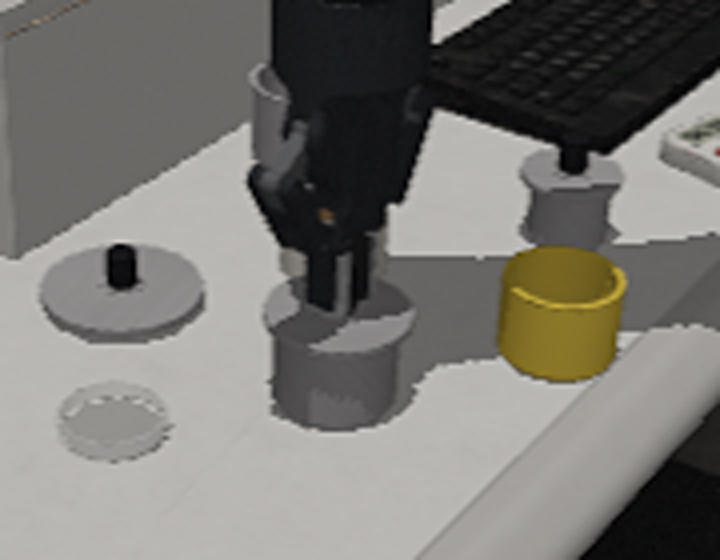

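The small lid is centred with its knob up, and the medium lid is seated on its jar. For the large lid I'll flip the wrist so the camera points away from the shelf, and carry it higher.

```bash
sed -i 's/\[\*lid,.15\]/[*lid,.23]/; s/\[\*jar,.16\]/[*jar,.23]/' h.py; python3 - <<'E'
from h import *
manip.release(); manip.pause(.2); manip.servo_line([.4739,.0385,.2],speed=.12)
Q=[0,1,0,0]
print(np.round(manip.ik([.62,.033,.12],Q),2),np.round(manip.ik([.636,-.178,.065],Q),2))
manip.reach([.55,.033,.2],Q)
put([.6198,.0325],[.6362,-.178],.056,Q)
p,d=manip.read_camera('scene');cv2.imwrite('pics/s4.png',cv2.resize(p[180:320,260:440],None,fx=4,fy=4,interpolation=cv2.INTER_CUBIC))
E
```

```text
[ 0.65  0.92 -1.3   1.67  0.92  1.3   0.74] [ 0.9   1.01 -1.22  1.6   0.99  1.26  1.07]
down [0.6197 0.0325 0.0148] [ 0.3 -0.6  0.6]
grip 0.0159
lifted 0.0158 [-0.4 -0.1 -1.8]
seat z-z0 -0.001 f 7.0 [ 0.6363 -0.178   0.0663] 36.7833
```

View pics/s4.png

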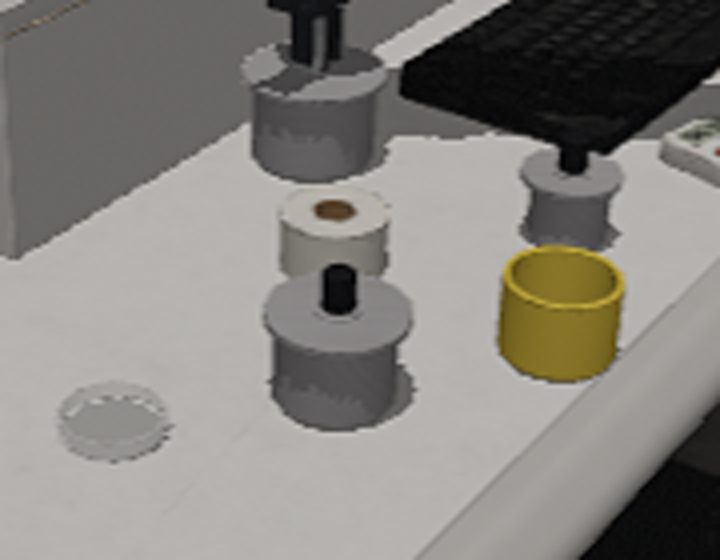

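The small and medium lids are on, and the large lid is seated but still gripped. I'll release it, move the arm clear and verify all three from above.

```bash
python3 - <<'E'
from h import *
manip.release(); manip.pause(.2); manip.servo_line([.6363,-.178,.23],speed=.12)
manip.reach([.42,-.32,.3],[0,1,0,0])
p,d=manip.read_camera('top');c=manip.calibration('top')
v,u=np.mgrid[:480,:640]
P=np.stack([(u-c['cx'])/c['fx']*d,-(v-c['cy'])/c['fy']*d,-d],-1)
W=R.from_quat(c['orientation']).apply(P.reshape(-1,3)).reshape(480,640,3)+c['eye']
for j,h,r in [((.4555,-.1806),.04,.03),((.4737,.0385),.048,.038),((.6367,-.1778),.056,.046)]:
    n=np.linalg.norm(W[...,:2]-j,axis=-1)<r+.01
    m=n&(abs(W[...,2]-h-.005)<.008); q=W[m]
    a=np.linalg.lstsq(np.c_[q[:,:2]-j,np.ones(len(q))],q[:,2],rcond=None)[0]
    k=n&(W[...,2]>h+.018)
    print('plate',cv2.minEnclosingCircle(q[:,:2].astype(np.float32)),'tilt,z',a.round(4),'knob',W[k].mean(0).round(4))
cv2.imwrite('pics/t5.png',cv2.resize(p[150:350,180:500],None,fx=2.5,fy=2.5,interpolation=cv2.INTER_CUBIC))
print(manip.read_time())
E
```

```text
plate ((0.45575517416000366, -0.1803695261478424), 0.029973261058330536) tilt,z [ 0.0018 -0.0109  0.0451] knob [ 0.4561 -0.1797  0.0665]
plate ((0.4731858968734741, 0.03809301182627678), 0.03795081004500389) tilt,z [-0.0015 -0.0009  0.0532] knob [0.4671 0.0188 0.9374]
plate ((0.6366861462593079, -0.17844200134277344), 0.04623924568295479) tilt,z [-0.0001  0.0021  0.0609] knob [ 0.6361 -0.1777  0.0822]
40.325
```

View pics/t5.png

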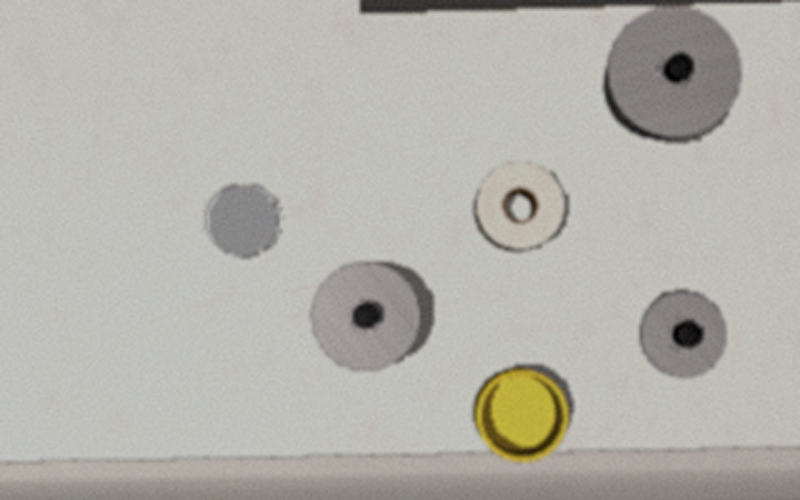

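All three lids are flat and centred to within about 1 mm, and the petri dish and label roll haven't moved.

```bash
python3 -c "
from cell import manip
print(manip.finish_job())"
```

```text
the job is handed in; nothing more can be done
None
```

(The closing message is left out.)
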